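# Set each green mug on the coaster of its size

### The job

Lay out the mugs for tea: stand each of the three green mugs upright on the coaster of its own size - the large mug on the large coaster, the middle one on the middle, the small one on the small - with its foot inside the coaster's raised rim, and let go of it. Set the mugs down rather than dropping them, and leave the two spice tins and the sugar pot where they stand.

Things in the scene. Friction and masses are not known exactly. Their poses are not given: they have to be found in the camera images.
- mug_large_center (a point): The large green ceramic mug: round, straight-sided, open at the top, 66 mm outside diameter, 86 mm tall, wall 4 mm, foot 60 mm across, stands upright at the start. The point is on its axis half-way up (43 mm above its foot). z is up along the axis; a loop handle 25 mm deep sticks out along +y of this frame, so the mug is clear on its +x and -x sides. Loose.
- mug_middle_center (a point): The middle green ceramic mug: round, straight-sided, open at the top, 56 mm outside diameter, 70 mm tall, wall 4 mm, foot 50 mm across, stands upright at the start. The point is on its axis half-way up (35 mm above its foot). z is up along the axis; a loop handle 22 mm deep sticks out along +y of this frame, so the mug is clear on its +x and -x sides. Loose.
- mug_small_center (a point): The small green ceramic mug: round, straight-sided, open at the top, 46 mm outside diameter, 54 mm tall, wall 4 mm, foot 40 mm across, stands upright at the start. The point is on its axis half-way up (27 mm above its foot). z is up along the axis; a loop handle 19 mm deep sticks out along +y of this frame, so the mug is clear on its +x and -x sides. Loose.
- coaster_large: The large round dark silicone coaster, 94 mm outside diameter, lying flat and fixed on the dresser. Its floor is 4 mm above the dresser top; a raised rim 5 mm wide stands 7 mm above the dresser top and encloses a round recess 84 mm across. Origin: centre of its underside, at dresser-top height; z up.
- coaster_middle: The middle round dark silicone coaster, 80 mm outside diameter, lying flat and fixed on the dresser. Its floor is 4 mm above the dresser top; a raised rim 5 mm wide stands 7 mm above the dresser top and encloses a round recess 70 mm across. Origin: centre of its underside, at dresser-top height; z up.
- coaster_small: The small round dark silicone coaster, 66 mm outside diameter, lying flat and fixed on the dresser. Its floor is 4 mm above the dresser top; a raised rim 5 mm wide stands 7 mm above the dresser top and encloses a round recess 56 mm across. Origin: centre of its underside, at dresser-top height; z up.
- latch_tin_center (a point): Bystander: boxy steel spice tin with a snap latch, about 54 x 42 mm, 56 mm tall; point at its centre, 28 mm up. Loose, to be left where it is.
- round_tin_center (a point): Bystander: round steel magnetic spice tin, 48 mm diameter, 42 mm tall; point at its centre, 21 mm up. Loose, to be left where it is.
- sugar_pot_center (a point): Bystander: white ceramic sugar pot with a knobbed lid (all one piece), 68 mm diameter, 80 mm tall; point on its axis, 40 mm up. Loose, to be left where it is.
Not all that is in view belongs to the job. What is shaped like the coaster_large but blue, red or white is not meant.

How it is judged:
By the outcome, as a careful person would: the job done as asked, in the order asked, and still so for the second after the job is handed in, with the robot touching nothing.
It also fails if it takes over 93 s, if anything falls off the work surface, if the arm or the gripper's body presses on something with over 40 N, if the wrist force passes 120 N, or if a joint passes its speed limit or range.

### The arm

A 6-joint arm with a two-finger parallel gripper is mounted at the origin on the work surface. World frame = base frame: x ahead of the robot, y to its left, z up, the work surface at z = 0. Lengths are in mm, angles in rad, forces in N, time in s.
With the tool pointing down it reaches from about 250 to 800 mm from the base axis. Payload 8.5 kg.
Tool frame: the origin (TCP) lies at the very end of the fingers, on their centre line; the grasp point (between the pads) lies grip_point_offset behind it (grip_point_offset is the distance from the TCP to the grasp point, in mm); z points along the fingers, y is the line along which they close (so a half turn about z gives the same grasp; the last joint's range is limited). The gripper opens to 85 mm and grips with 20 to 120 N. Pads are 22 mm wide; open, the fingers measure 114 mm over their backs; the gripper's body (76 mm by 85 mm) begins 54 mm behind the grasp point. The pads swing forward as they close: fully open they stand 13 mm farther back than shut.
Start: joints at [-1.223, 0.238, -0.013, 1.319, 0, 1.571], TCP at [178.919, -493.525, 231.276] pointing down, gripper open.
Joint ranges: [-2.66, 2.66], [-1.03, 1.9], [-1.14, 1.46], [-1.82, 2.27], [-1.45, 1.34], [-3.14, 3.14]. Speed limits (rad/s): [2.22, 2.22, 2.79, 3.14, 3.14, 3.14].

### API

Orientations are given as a unit quaternion [w, x, y, z].
In Python, from bench import state, grab_frame, calibration, finish_job, grip_point_offset gives the robot as it stands. The module is installed in compiled form; this text tells all that it offers.
- The arm moves only by the tool play_rows, never from a script. Its argument "targets" is a list of rows, each a list of 2 entries, a list of its own where there are three numbers: the shift along the tool's x, y, z in m, then the turn, a rotation vector about the tool's x, y, z in degrees. In form: [[[x, y, z], [rx, ry, rz]], ...]. A call has 1 to 10 rows; each row is the pose to reach, as a shift and turn from the pose commanded when the call began, along the tool's axes at that moment; what a row does not reach only later rows make up. A row lasts 1/10 s, in which the tool goes at most 50 mm and 8.59 degrees, less where a joint would pass 70% of its speed; a pose out of reach is approached as far as the arm can. A call with a gripper value outside its range is refused whole. "hand" is the finger opening in m, from 0 to 0.0854, set as the call begins (left out, the last holds). The fingers move at their own pace and stop on an object; "squeeze" is the grip in N (left out, the last holds). Time passes only in rows, so rows that repeat a pose let the fingers close. It gives the time, the measured TCP pose, the force, the opening and the grip force at its end, in the units of the state.
- state(): the state, without advancing time (a new reading comes with each control period).
- grab_frame(name): name is "side" or "top"; returns the picture (400x640x3 uint8, blue, green, red); there is no depth.
- calibration(name): a dict with "mtx" (3x3 intrinsics, pixels), "k1" (the pictures are not rectified: a ray, as slopes to the right and down, at radius r is drawn at 1 + k1 r^2 times it, then the intrinsics apply), "cam_to_world" (4x4, takes a point from camera to world coordinates). Camera axes: x right, y down, z forward; pixel columns grow to the right and rows downward; lengths in mm; the calibration is good to about 2 mm. A picture is of the moment at which its call begins. calibration takes no time and is no camera call.
- finish_job(): hands the job in; it is judged then, once.
The state is a dict: "clock": time; "joint_pos": joint angles; "joint_vel": joint speeds; "tau": joint torques, N m; "position": TCP position; "tcp_rot": TCP orientation; "wrist_force": force on the tool from outside, world axes, zero at the start; "torque": the same for the moment, N m; "width": finger opening in mm; "gripper_force": force on a finger pad.
Only numpy, scipy, OpenCV 4.12 (cv2) and the standard library are available. Lean on these libraries where they do the work, as an engineer would, in place of code of your own. Each camera call takes 0.05 s, during which the arm holds its last target. There are 200 camera calls.

## Working session

There is one attempt and no reset: what is moved stays moved. The work goes in short steps, Python scripts to look and compute and a tool call to move; the robot and the scene stay as the last step left them, time stands still between calls to the robot, and variables do not carry over. Pictures are saved under pics/ and viewed, at most 14 in all, crops included, and the job is handed in when it is done.

Besides the shell and the picture viewer there is one more tool, called after "Request:" by a JSON object that holds its "method" and its "body", one argument or row to a line. play_rows: Moves the arm, as the interface text tells. Its arguments: {"type":"object","properties":{"targets":{"type":"array"},"hand":{"type":"number"},"squeeze":{"type":"number"}},"required":["targets"]}

```bash
mkdir -p pics
python3 - <<'E'
from bench import *
import cv2
print(state()); print(grip_point_offset if not callable(grip_point_offset) else grip_point_offset())
for n in("top","side"):
    cv2.imwrite(f"pics/{n}0.png",grab_frame(n)); print(calibration(n))
E
```

```text
{'clock': 0.0, 'joint_pos': array([-1.22297437e+00,  2.38772303e-01, -1.42758420e-02,  1.31917005e+00,
        1.49348752e-05,  1.57079650e+00]), 'joint_vel': array([ 0.00105558,  0.00101002,  0.00087664, -0.00107922,  0.00039083,
       -0.00068503]), 'tau': array([ 5.09135352e-04, -5.38783050e+01,  3.46432436e+01,  1.85543380e-02,
        1.13969259e-05, -1.04435637e-05]), 'position': array([ 178.80992595, -493.17069687,  230.6736522 ]), 'tcp_rot': array([-7.01500878e-04,  9.84915329e-01,  1.73035516e-01, -1.15661980e-04]), 'wrist_force': array([-0.22754768,  0.53912324,  0.42363769]), 'torque': array([-0.01749853,  0.0326837 ,  0.0097926 ]), 'gripper_force': 0.0, 'width': 85.32982653876743}
18.700000000000003
{'mtx': array([[466.03259515,   0.        , 322.12851619],
       [  0.        , 466.03259515, 205.62559371],
       [  0.        ,   0.        ,   1.        ]]), 'k1': -0.10731674970320283, 'cam_to_world': array([[ 2.67175165e-02, -9.97464674e-01,  6.59575560e-02,
         4.48918680e+02],
       [-9.99593726e-01, -2.73132464e-02, -8.14670095e-03,
         9.39173140e+00],
       [ 9.92756138e-03, -6.57130996e-02, -9.97789172e-01,
         9.99998670e+02],
       [ 0.00000000e+00,  0.00000000e+00,  0.00000000e+00,
         1.00000000e+00]])}
{'mtx': array([[501.41688971,   0.        , 326.60698864],
       [  0.        , 501.41688971, 192.70598325],
       [  0.        ,   0.        ,   1.        ]]), 'k1': -0.03898608439534196, 'cam_to_world': array([[-9.64095530e-01, -1.35625511e-01,  2.28310160e-01,
         2.70143425e+02],
       [-2.65075931e-01,  5.43151271e-01, -7.96694074e-01,
         8.79021673e+02],
       [-1.59549128e-02, -8.28608724e-01, -5.59600771e-01,
         6.62751654e+02],
       [ 0.00000000e+00,  0.00000000e+00,  0.00000000e+00,
         1.00000000e+00]])}
```

View pics/top0.png

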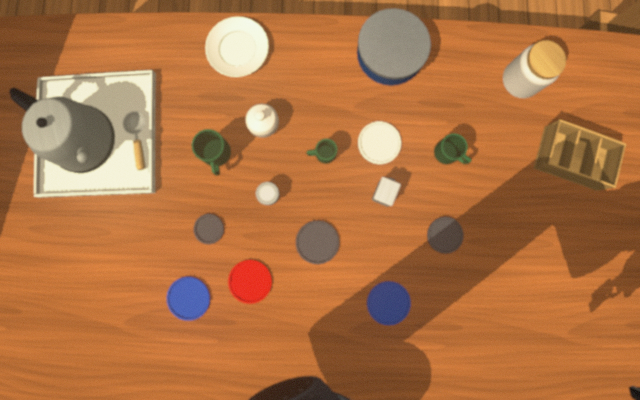

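View pics/side0.png

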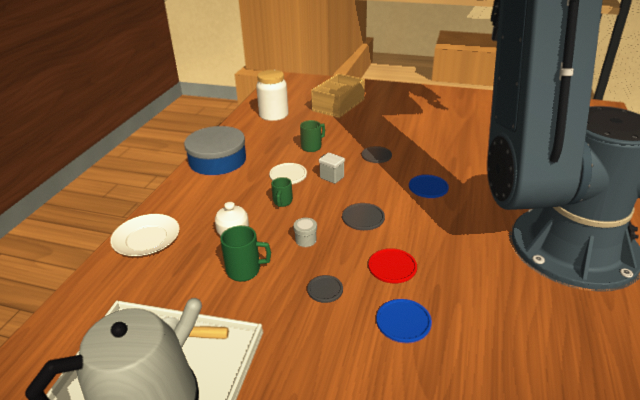

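The top view shows the large mug at about (210,147), the small one at (325,150) and the middle one at (452,149). The coasters are small (209,228), large (318,242) and middle (445,234). I'll enlarge it for exact positions.

Run:
```python
import cv2,numpy as np
im=cv2.imread("pics/top0.png")
a=im[120:190,185:245];b=im[120:190,295:355];c=im[120:190,425:485]
row1=np.hstack([cv2.resize(x,None,fx=4.4,fy=4.4,interpolation=cv2.INTER_CUBIC) for x in(a,b,c)])
a=im[200:270,185:245];b=im[207:277,288:348];c=im[200:270,415:475]
row2=np.hstack([cv2.resize(x,None,fx=4.4,fy=4.4,interpolation=cv2.INTER_CUBIC) for x in(a,b,c)])
o=np.clip(np.vstack([row1,row2])[:600].astype(float)*1.8,0,255).astype('uint8')
cv2.imwrite("pics/crop.png",o);print(o.shape)
```

```text
(600, 792, 3)
```

View pics/crop.png

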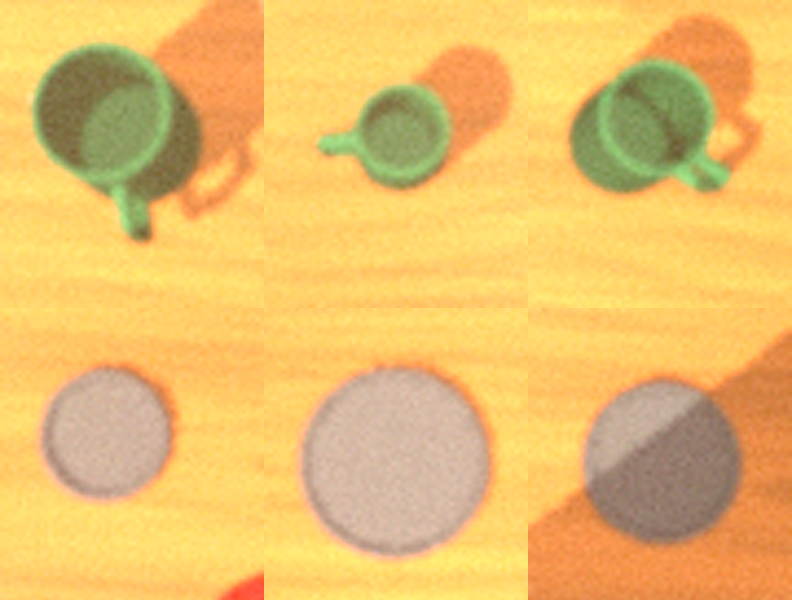

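Rims read from the crop, in picture pixels: large mug (208.0,145.3), small (326.2,149.1), middle (453.8,146.0). The handle tips point mostly toward the robot for the large mug, to the left for the small, and down-right for the middle.

```bash
cat > geo.py <<'E'
import numpy as np,cv2
from bench import *
def dist(c): return np.array([c["k1"],0,0,0,0.])
def world(n,uv,z):
    c=calibration(n);p=cv2.undistortPoints(np.array([[uv]],float),c["mtx"],dist(c))[0,0]
    M=c["cam_to_world"];d=M[:3,:3]@[p[0],p[1],1];o=M[:3,3]
    return (o+d*(z-o[2])/d[2])[:2]
def pix(n,P):
    c=calibration(n);W=np.linalg.inv(c["cam_to_world"])
    q=(W@[*P,1])[:3]
    return cv2.projectPoints(q.reshape(1,3),np.zeros(3),np.zeros(3),c["mtx"],dist(c))[0].ravel()
E
python3 - <<'E'
from geo import *
for k,uv,z in[("L",(208,145.3),86),("S",(326.2,149.1),54),("M",(453.8,146),70),("Lh",(215.7,171.4),62),("Sh",(308.5,152.6),38),("Mh",(468.7,160.5),50),("cS",(209,227.8),7),("cL",(317.6,241.4),7),("cM",(445.2,234.5),7),("latch",(387,186),56),("round",(267,189),42),("pot",(261,116),70)]:
    p=world("top",uv,z);print(k,p.round(1),"side pix",pix("side",[*p,z]).round(1))
E
python3 -c "
import cv2
im=cv2.imread('pics/side0.png')[110:310,200:465]
cv2.imwrite('pics/s1.png',cv2.convertScaleAbs(cv2.resize(im,None,fx=3,fy=3,interpolation=2),alpha=1.5))"
```

```text
L [623.6 232.7] side pix [239.2 235.7]
S [628.   -3.6] side pix [281.5 182.2]
M [ 639.9 -264.1] side pix [310.  124.8]
Lh [574.8 220.1] side pix [267.7 245.8]
Sh [622.6  32.9] side pix [278.7 197.4]
Mh [ 614.5 -301.7] side pix [323.2 126.4]
cS [460.4 241.8] side pix [324.4 286.2]
cL [438.1   8.9] side pix [362.7 214.6]
cM [ 459.6 -264.8] side pix [376.3 153.4]
latch [ 555.1 -129.7] side pix [327.6 157.9]
round [543.5 116.3] side pix [301.2 223.8]
pot [689.7 131. ] side pix [230.3 206.4]
```

View pics/s1.png

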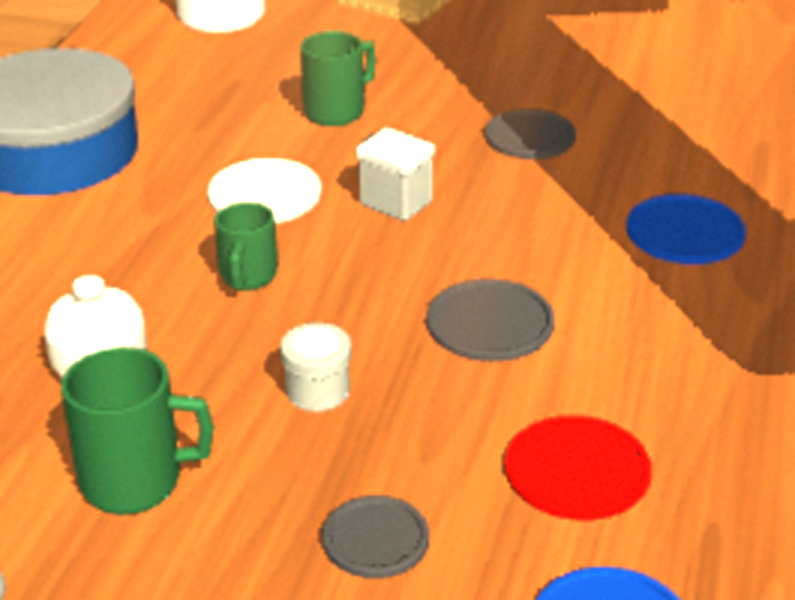

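```bash
cat > go.py <<'E'
import sys
from geo import *
from scipy.spatial.transform import Rotation as R
# target: x y z (TCP, mm), yaw of tool y (deg, world)
x,y,z,a=map(float,sys.argv[1:5]); s=state()
q=s["tcp_rot"]; R0=R.from_quat([q[1],q[2],q[3],q[0]])
t=np.radians(a); Y=np.array([np.cos(t),np.sin(t),0]);Z=np.array([0,0,-1.])
Rt=R.from_matrix(np.column_stack([np.cross(Y,Z),Y,Z]))
sh=R0.inv().apply(np.array([x,y,z])-s["position"])
rv=(R0.inv()*Rt).as_rotvec(degrees=True)
print("clock",round(s["clock"],2),"pos",s["position"].round(1),"j",s["joint_pos"].round(2),"w",round(s["width"],1))
print("shift m",(sh/1e3).round(4),"turn",rv.round(1),"rows>=",np.ceil(max(np.linalg.norm(sh)/50,np.linalg.norm(rv)/8.59)))
E
python3 go.py 624 233 200 20; python3 go.py 624 233 200 105
```

```text
clock 0.1 pos [ 178.8 -493.2  230.8] j [-1.22  0.24 -0.01  1.32  0.    1.57] w 85.6
shift m [ 0.6661 -0.531   0.0314] turn [ -0.1  -0.1 -90.1] rows>= 18.0
clock 0.1 pos [ 178.8 -493.2  230.8] j [-1.22  0.24 -0.01  1.32  0.    1.57] w 85.6
shift m [ 0.6661 -0.531   0.0314] turn [-0.000e+00 -1.000e-01 -1.751e+02] rows>= 21.0
```

Request:
{"method": "play_rows", "body": {
  "targets": [
    [[0.4,-0.32,0.0],[0,0,-80]],
    [[0.4,-0.32,0.0],[0,0,-80]],
    [[0.4,-0.32,0.0],[0,0,-80]],
    [[0.4,-0.32,0.0],[0,0,-80]],
    [[0.4,-0.32,0.0],[0,0,-80]],
    [[0.4,-0.32,0.0],[0,0,-80]],
    [[0.4,-0.32,0.0],[0,0,-80]],
    [[0.4,-0.32,0.0],[0,0,-80]],
    [[0.4,-0.32,0.0],[0,0,-80]],
    [[0.4,-0.32,0.0],[0,0,-80]]
  ],
  "hand": 0.085
}}

```text
clock: 1.1
position: [440.1, -64.7, 231.3]
tcp_rot: [0.0, 0.641, 0.767, 0.0]
wrist_force: [1.2, -1.4, 0.5]
width: 84.9
gripper_force: 0.0
```

```bash
python3 go.py 624 233 200 105
```

```text
clock 1.1 pos [440.1 -64.7 231.3] j [-0.15  0.1  -0.18  1.28 -0.    1.25] w 84.9
shift m [0.2603 0.234  0.0313] turn [  0.    0.  -94.8] rows>= 12.0
```

Request:
{"method": "play_rows", "body": {
  "targets": [
    [[0.26,0.234,0.03],[0,0,-85]],
    [[0.26,0.234,0.03],[0,0,-85]],
    [[0.26,0.234,0.03],[0,0,-85]],
    [[0.26,0.234,0.03],[0,0,-85]],
    [[0.26,0.234,0.03],[0,0,-85]],
    [[0.26,0.234,0.03],[0,0,-85]],
    [[0.26,0.234,0.03],[0,0,-85]],
    [[0.26,0.234,0.03],[0,0,-85]],
    [[0.26,0.234,0.03],[0,0,-85]],
    [[0.26,0.234,0.03],[0,0,-85]]
  ]
}}

```text
clock: 2.1
position: [625.0, 230.2, 200.1]
tcp_rot: [-0.001, -0.046, 0.999, -0.0]
wrist_force: [-0.1, -0.8, -1.1]
width: 85.3
gripper_force: 0.0
```

```bash
python3 go.py 624 233 110 105; python3 -c "
from bench import *
import cv2
im=grab_frame('side')[130:330,130:396]
cv2.imwrite('pics/s2.png',cv2.convertScaleAbs(cv2.resize(im,None,fx=3,fy=3,interpolation=2),alpha=1.5))"
```

```text
clock 2.1 pos [625.  230.2 200.1] j [0.35 0.5  0.3  1.38 0.   0.26] w 85.3
shift m [0.0006 0.0029 0.0901] turn [-0.  -0.1 -9.7] rows>= 2.0
```

View pics/s2.png

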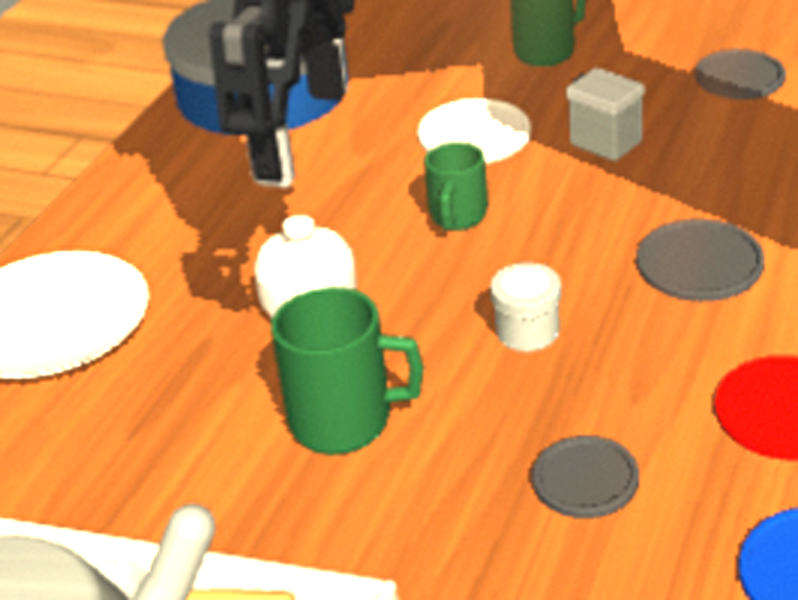

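The gripper hangs over the large mug with open fingers, and nothing is in its way. I'll descend.

Request:
{"method": "play_rows", "body": {
  "targets": [
    [[0.001,0.003,0.03],[0,0,-5]],
    [[0.001,0.003,0.07],[0,0,-9.7]],
    [[0.001,0.003,0.09],[0,0,-9.7]],
    [[0.001,0.003,0.105],[0,0,-9.7]],
    [[0.001,0.003,0.12],[0,0,-9.7]],
    [[0.001,0.003,0.135],[0,0,-9.7]],
    [[0.001,0.003,0.15],[0,0,-9.7]],
    [[0.001,0.003,0.16],[0,0,-9.7]],
    [[0.001,0.003,0.162],[0,0,-9.7]],
    [[0.001,0.003,0.162],[0,0,-9.7]]
  ]
}}

```text
clock: 3.15
position: [623.8, 232.5, 39.2]
tcp_rot: [-0.0, -0.127, 0.992, -0.0]
wrist_force: [0.3, -0.1, -0.6]
width: 84.8
gripper_force: 0.0
```

Request:
{"method": "play_rows", "body": {
  "targets": [
    [[0,0,0],[0,0,0]],
    [[0,0,0],[0,0,0]],
    [[0,0,0],[0,0,0]],
    [[0,0,0],[0,0,0]],
    [[0,0,0],[0,0,0]],
    [[0,0,0],[0,0,0]],
    [[0,0,0],[0,0,0]],
    [[0,0,0],[0,0,0]]
  ],
  "hand": 0.055,
  "squeeze": 35
}}

```text
clock: 3.95
position: [624.6, 233.0, 40.4]
tcp_rot: [0.001, -0.127, 0.992, 0.0]
wrist_force: [-0.9, 1.3, 5.8]
width: 63.9
gripper_force: 40.0
```

```bash
python3 go.py 438 9 130 105; python3 go.py 438 9 46 105;python3 -c "
from bench import *
import cv2
im=grab_frame('side')[130:330,130:396]
cv2.imwrite('pics/s3.png',cv2.convertScaleAbs(cv2.resize(im,None,fx=3,fy=3,interpolation=2),alpha=1.5))"
```

```text
clock 3.95 pos [624.6 233.   40.4] j [0.36 0.58 0.03 1.02 0.   0.1 ] w 63.9
shift m [ 0.2369 -0.1696 -0.0901] turn [ 0.   0.1 -0.4] rows>= 7.0
clock 3.95 pos [624.6 233.   40.4] j [0.36 0.58 0.03 1.02 0.   0.1 ] w 63.9
shift m [ 0.2371 -0.1696 -0.0061] turn [ 0.   0.1 -0.4] rows>= 6.0
```

View pics/s3.png

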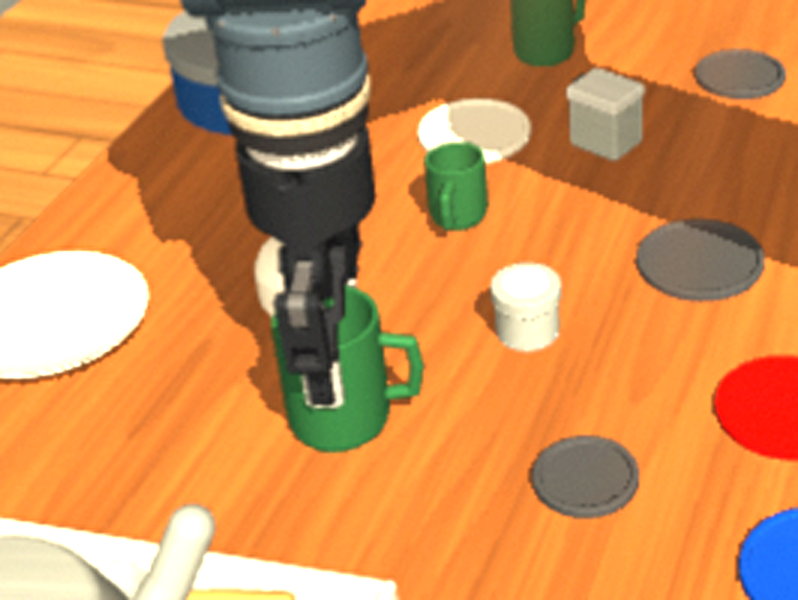

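Gripped cleanly on the clear sides, with the handle free. Next: lift, carry, and lower.

Request:
{"method": "play_rows", "body": {
  "targets": [
    [[0,0,-0.01],[0,0,0]],
    [[0,0,-0.03],[0,0,0]],
    [[0,0,-0.055],[0,0,0]],
    [[0,0,-0.08],[0,0,0]],
    [[0.01,-0.007,-0.09],[0,0,0]],
    [[0.03,-0.021,-0.09],[0,0,0]],
    [[0.06,-0.043,-0.09],[0,0,0]],
    [[0.09,-0.064,-0.09],[0,0,0]],
    [[0.12,-0.086,-0.09],[0,0,0]],
    [[0.15,-0.107,-0.09],[0,0,0]]
  ]
}}

```text
clock: 5.0
position: [503.4, 89.4, 128.7]
tcp_rot: [-0.001, -0.127, 0.992, -0.0]
wrist_force: [0.8, -1.0, -2.2]
width: 63.8
gripper_force: 39.7
```

```bash
python3 go.py 438 9 130 105
```

```text
clock 5.0 pos [503.4  89.4 128.7] j [ 0.18  0.27 -0.24  1.06 -0.   -0.08] w 63.8
shift m [ 0.0835 -0.0613 -0.0012] turn [-0.  -0.1 -0.4] rows>= 3.0
```

Request:
{"method": "play_rows", "body": {
  "targets": [
    [[0.025,-0.018,0],[0,0,0]],
    [[0.05,-0.036,0],[0,0,0]],
    [[0.07,-0.051,0],[0,0,0]],
    [[0.0835,-0.0613,0],[0,0,0]],
    [[0.0835,-0.0613,0.015],[0,0,0]],
    [[0.0835,-0.0613,0.035],[0,0,0]],
    [[0.0835,-0.0613,0.055],[0,0,0]],
    [[0.0835,-0.0613,0.068],[0,0,0]],
    [[0.0835,-0.0613,0.072],[0,0,0]],
    [[0.0835,-0.0613,0.072],[0,0,0]]
  ]
}}

```text
clock: 6.0
position: [439.9, 10.6, 56.9]
tcp_rot: [-0.001, -0.127, 0.992, 0.0]
wrist_force: [-0.3, 0.2, -2.5]
width: 64.1
gripper_force: 39.6
```

```bash
python3 go.py 438 9 45 105;python3 -c "
from bench import *
import cv2
im=grab_frame('side')[130:280,270:470]
cv2.imwrite('pics/s4.png',cv2.convertScaleAbs(cv2.resize(im,None,fx=3.9,fy=3.9,interpolation=2),alpha=1.6))"
```

```text
clock 6.0 pos [439.9  10.6  56.9] j [ 0.02  0.23 -0.51  0.83  0.   -0.23] w 64.1
shift m [ 0.0022 -0.0011  0.0119] turn [ 0.  -0.1 -0.4] rows>= 1.0
```

View pics/s4.png

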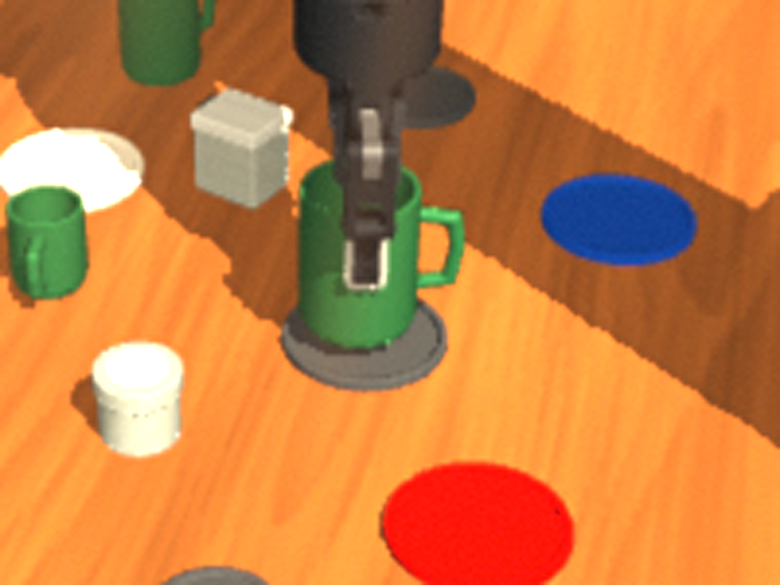

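The mug hangs above the large coaster, about 3 mm too far from the robot side. I'll correct that, lower it slowly and release.

Request:
{"method": "play_rows", "body": {
  "targets": [
    [[0.004,0.001,0.003],[0,0,0]],
    [[0.004,0.001,0.006],[0,0,0]],
    [[0.004,0.001,0.008],[0,0,0]],
    [[0.004,0.001,0.01],[0,0,0]],
    [[0.004,0.001,0.011],[0,0,0]],
    [[0.004,0.001,0.012],[0,0,0]],
    [[0.004,0.001,0.0125],[0,0,0]],
    [[0.004,0.001,0.0125],[0,0,0]]
  ]
}}

```text
clock: 6.85
position: [436.4, 10.7, 44.8]
tcp_rot: [-0.0, -0.127, 0.992, 0.0]
wrist_force: [-0.2, -0.2, -4.0]
width: 64.3
gripper_force: 39.8
```

Request:
{"method": "play_rows", "body": {
  "targets": [
    [[0,0,0.0005],[0,0,0]],
    [[0,0,0.001],[0,0,0]],
    [[0,0,0.001],[0,0,0]]
  ]
}}

```text
clock: 7.15
position: [436.5, 10.7, 44.4]
tcp_rot: [0.0, -0.127, 0.992, 0.0]
wrist_force: [-2.6, -0.3, 6.1]
width: 64.4
gripper_force: 40.7
```

Contact felt. Releasing.

Request:
{"method": "play_rows", "body": {
  "targets": [
    [[0,0,0],[0,0,0]],
    [[0,0,0],[0,0,0]],
    [[0,0,0],[0,0,0]],
    [[0,0,0],[0,0,0]],
    [[0,0,0],[0,0,0]],
    [[0,0,0],[0,0,0]],
    [[0,0,-0.01],[0,0,0]],
    [[0,0,-0.03],[0,0,0]],
    [[0,0,-0.06],[0,0,0]],
    [[0,0,-0.1],[0,0,0]]
  ],
  "hand": 0.085
}}

```text
clock: 8.15
position: [435.3, 10.7, 144.6]
tcp_rot: [-0.001, -0.127, 0.992, 0.0]
wrist_force: [0.7, 0.0, -0.0]
width: 84.9
gripper_force: 0.0
```

```bash
python3 go.py 640 -264 160 146;python3 go.py 640 -264 160 -34
```

```text
clock 8.15 pos [435.3  10.7 144.6] j [ 0.02  0.14 -0.37  1.06  0.   -0.23] w 84.9
shift m [-0.1287 -0.3175 -0.0159] turn [  0.1  -0.1 -41.4] rows>= 7.0
clock 8.15 pos [435.3  10.7 144.6] j [ 0.02  0.14 -0.37  1.06  0.   -0.23] w 84.9
shift m [-0.1287 -0.3175 -0.0159] turn [-1.000e-01 -1.000e-01  1.386e+02] rows>= 17.0
```

Request:
{"method": "play_rows", "body": {
  "targets": [
    [[-0.128,-0.317,-0.02],[0,0,-41.4]],
    [[-0.128,-0.317,-0.02],[0,0,-41.4]],
    [[-0.128,-0.317,-0.02],[0,0,-41.4]],
    [[-0.128,-0.317,-0.02],[0,0,-41.4]],
    [[-0.128,-0.317,-0.02],[0,0,-41.4]],
    [[-0.128,-0.317,-0.02],[0,0,-41.4]],
    [[-0.128,-0.317,-0.02],[0,0,-41.4]],
    [[-0.128,-0.317,-0.02],[0,0,-41.4]],
    [[-0.128,-0.317,-0.02],[0,0,-41.4]],
    [[-0.128,-0.317,-0.02],[0,0,-41.4]]
  ]
}}

```text
clock: 9.15
position: [639.6, -263.0, 164.0]
tcp_rot: [-0.0, -0.47, 0.883, 0.0]
wrist_force: [-0.3, 0.1, -0.8]
width: 85.0
gripper_force: 0.0
```

```bash
python3 go.py 640 -264 27 146
```

```text
clock 9.15 pos [ 639.6 -263.   164. ] j [-0.39  0.55  0.31  1.33  0.   -1.37] w 85.0
shift m [ 0.0006 -0.001   0.137 ] turn [0.1 0.  0. ] rows>= 3.0
```

Request:
{"method": "play_rows", "body": {
  "targets": [
    [[0.001,-0.001,0.02],[0,0,0]],
    [[0.001,-0.001,0.05],[0,0,0]],
    [[0.001,-0.001,0.07],[0,0,0]],
    [[0.001,-0.001,0.085],[0,0,0]],
    [[0.001,-0.001,0.1],[0,0,0]],
    [[0.001,-0.001,0.115],[0,0,0]],
    [[0.001,-0.001,0.128],[0,0,0]],
    [[0.001,-0.001,0.135],[0,0,0]],
    [[0.001,-0.001,0.137],[0,0,0]],
    [[0.001,-0.001,0.137],[0,0,0]]
  ]
}}

```text
clock: 10.15
position: [640.6, -264.9, 27.1]
tcp_rot: [0.0, -0.47, 0.883, -0.0]
wrist_force: [-0.3, 0.4, 0.3]
width: 85.0
gripper_force: 0.0
```

Request:
{"method": "play_rows", "body": {
  "targets": [
    [[0,0,0],[0,0,0]],
    [[0,0,0],[0,0,0]],
    [[0,0,0],[0,0,0]],
    [[0,0,0],[0,0,0]],
    [[0,0,0],[0,0,0]],
    [[0,0,0],[0,0,0]],
    [[0,0,0],[0,0,0]],
    [[0,0,0],[0,0,0]]
  ],
  "hand": 0.045,
  "squeeze": 30
}}

```text
clock: 10.95
position: [640.9, -265.3, 27.5]
tcp_rot: [0.0, -0.47, 0.883, -0.0]
wrist_force: [-1.2, -0.1, 5.7]
width: 54.4
gripper_force: 32.7
```

```bash
python3 go.py 459 -264 100 146;python3 -c "
from bench import *
import cv2
im=grab_frame('side')[70:220,240:440]
cv2.imwrite('pics/s5.png',cv2.convertScaleAbs(cv2.resize(im,None,fx=3.9,fy=3.9,interpolation=2),alpha=1.6))"
```

```text
clock 10.95 pos [ 640.9 -265.3   27.5] j [-0.39  0.64  0.1   1.03  0.   -1.37] w 54.4
shift m [ 0.1006  0.1515 -0.0727] turn [-0.1  0.   0. ] rows>= 4.0
```

View pics/s5.png

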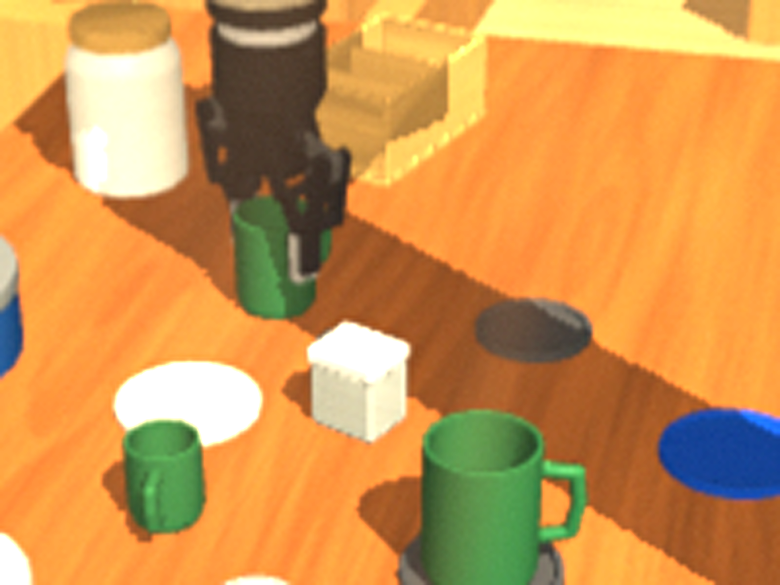

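The large mug stands on its coaster, and the middle mug is held on its clear sides. I'll lift and carry it.

Request:
{"method": "play_rows", "body": {
  "targets": [
    [[0,0,-0.01],[0,0,0]],
    [[0,0,-0.03],[0,0,0]],
    [[0.005,0.008,-0.05],[0,0,0]],
    [[0.02,0.03,-0.05],[0,0,0]],
    [[0.035,0.053,-0.05],[0,0,0]],
    [[0.05,0.075,-0.05],[0,0,0]],
    [[0.067,0.1,-0.05],[0,0,0]],
    [[0.083,0.125,-0.05],[0,0,0]],
    [[0.095,0.143,-0.05],[0,0,0]],
    [[0.1,0.151,-0.05],[0,0,0]]
  ]
}}

```text
clock: 12.0
position: [457.1, -263.4, 77.7]
tcp_rot: [-0.0, -0.469, 0.883, 0.0]
wrist_force: [1.0, 0.7, -1.2]
width: 54.0
gripper_force: 32.5
```

Request:
{"method": "play_rows", "body": {
  "targets": [
    [[0,0,0.01],[0,0,0]],
    [[0,0,0.022],[0,0,0]],
    [[0,0,0.032],[0,0,0]],
    [[0,0,0.035],[0,0,0]],
    [[0,0,0.035],[0,0,0]]
  ]
}}

```text
clock: 12.5
position: [459.4, -263.2, 40.5]
tcp_rot: [-0.001, -0.47, 0.883, 0.001]
wrist_force: [0.1, 0.1, -1.3]
width: 54.2
gripper_force: 32.4
```

```bash
python3 go.py 459 -264 31.5 146;python3 -c "
from bench import *
import cv2
im=grab_frame('side')[70:190,290:450]
cv2.imwrite('pics/s6.png',cv2.convertScaleAbs(cv2.resize(im,None,fx=5,fy=5,interpolation=2),alpha=2))"
```

```text
clock 12.5 pos [ 459.4 -263.2   40.5] j [-0.52  0.38 -0.33  0.86  0.   -1.5 ] w 54.2
shift m [ 0.0009 -0.0001  0.009 ] turn [ 0.1 -0.   0.1] rows>= 1.0
```

View pics/s6.png

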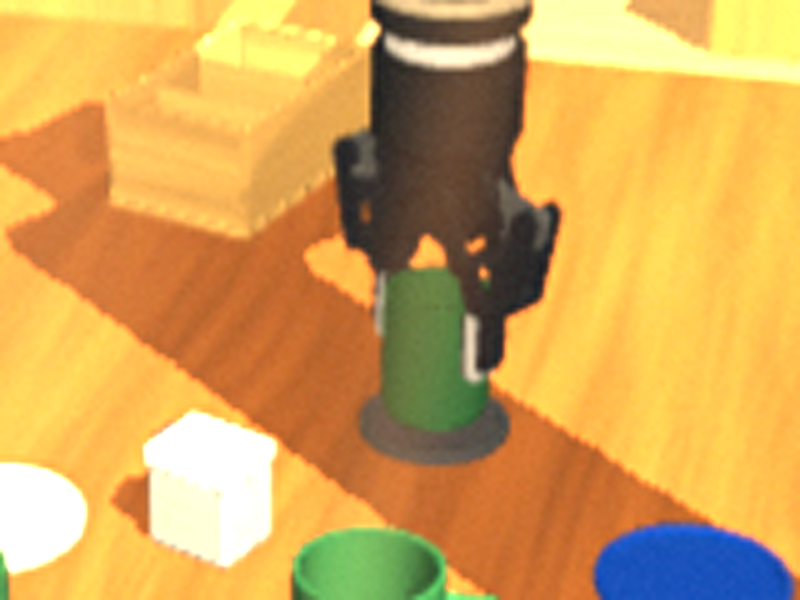

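The middle mug is centred over its coaster. I'll lower it.

Request:
{"method": "play_rows", "body": {
  "targets": [
    [[0,0,0.003],[0,0,0]],
    [[0,0,0.006],[0,0,0]],
    [[0,0,0.0075],[0,0,0]],
    [[0,0,0.0085],[0,0,0]],
    [[0,0,0.009],[0,0,0]],
    [[0,0,0.0095],[0,0,0]],
    [[0,0,0.0095],[0,0,0]]
  ]
}}

```text
clock: 13.25
position: [459.5, -263.7, 32.3]
tcp_rot: [0.0, -0.47, 0.883, 0.0]
wrist_force: [0.3, 0.3, -1.8]
width: 53.8
gripper_force: 32.4
```

Request:
{"method": "play_rows", "body": {
  "targets": [
    [[0,0,0.0005],[0,0,0]],
    [[0,0,0.001],[0,0,0]],
    [[0,0,0.0015],[0,0,0]],
    [[0,0,0.0015],[0,0,0]]
  ]
}}

```text
clock: 13.65
position: [459.5, -263.7, 31.5]
tcp_rot: [0.0, -0.47, 0.883, -0.0]
wrist_force: [-2.4, 1.1, 5.8]
width: 54.0
gripper_force: 33.3
```

Request:
{"method": "play_rows", "body": {
  "targets": [
    [[0,0,0],[0,0,0]],
    [[0,0,0],[0,0,0]],
    [[0,0,0],[0,0,0]],
    [[0,0,0],[0,0,0]],
    [[0,0,0],[0,0,0]],
    [[0,0,0],[0,0,0]],
    [[0,0,-0.01],[0,0,0]],
    [[0,0,-0.03],[0,0,0]],
    [[0,0,-0.06],[0,0,0]],
    [[0,0,-0.1],[0,0,0]]
  ],
  "hand": 0.085
}}

```text
clock: 14.65
position: [458.5, -263.1, 131.4]
tcp_rot: [-0.001, -0.47, 0.883, 0.001]
wrist_force: [0.1, -0.7, -0.3]
width: 85.1
gripper_force: 0.0
```

```bash
python3 go.py 628 -3.6 130 188
```

```text
clock 14.65 pos [ 458.5 -263.1  131.4] j [-0.52  0.3  -0.19  1.08  0.   -1.5 ] w 85.1
shift m [-0.3099  0.0045  0.0014] turn [  0.1   0.  -42. ] rows>= 7.0
```

Request:
{"method": "play_rows", "body": {
  "targets": [
    [[-0.31,0.0045,0],[0,0,-42]],
    [[-0.31,0.0045,0],[0,0,-42]],
    [[-0.31,0.0045,0],[0,0,-42]],
    [[-0.31,0.0045,0],[0,0,-42]],
    [[-0.31,0.0045,0],[0,0,-42]],
    [[-0.31,0.0045,0],[0,0,-42]],
    [[-0.31,0.0045,0],[0,0,-42]],
    [[-0.31,0.0045,0],[0,0,-42]],
    [[-0.31,0.0045,0],[0,0,-42]],
    [[-0.31,0.0045,0],[0,0,-42]]
  ]
}}

```text
clock: 15.65
position: [628.2, -5.4, 131.1]
tcp_rot: [0.0, 0.754, -0.656, -0.0]
wrist_force: [-0.3, -0.4, -0.2]
width: 85.2
gripper_force: 0.0
```

```bash
python3 go.py 628 -3.6 16 188
```

```text
clock 15.65 pos [628.2  -5.4 131.1] j [-0.01  0.46  0.06  1.17 -0.   -1.72] w 85.2
shift m [-1.900e-03 -1.000e-04  1.151e-01] turn [ 0.  -0.  -0.1] rows>= 3.0
```

Request:
{"method": "play_rows", "body": {
  "targets": [
    [[-0.002,0,0.02],[0,0,0]],
    [[-0.002,0,0.04],[0,0,0]],
    [[-0.002,0,0.055],[0,0,0]],
    [[-0.002,0,0.07],[0,0,0]],
    [[-0.002,0,0.085],[0,0,0]],
    [[-0.002,0,0.1],[0,0,0]],
    [[-0.002,0,0.11],[0,0,0]],
    [[-0.002,0,0.115],[0,0,0]],
    [[-0.002,0,0.115],[0,0,0]]
  ]
}}

```text
clock: 16.55
position: [628.2, -2.7, 15.5]
tcp_rot: [0.0, 0.755, -0.656, -0.0]
wrist_force: [0.3, 0.6, -0.0]
width: 85.0
gripper_force: 0.0
```

Request:
{"method": "play_rows", "body": {
  "targets": [
    [[0,0,0],[0,0,0]],
    [[0,0,0],[0,0,0]],
    [[0,0,0],[0,0,0]],
    [[0,0,0],[0,0,0]],
    [[0,0,0],[0,0,0]],
    [[0,0,0],[0,0,0]],
    [[0,0,0],[0,0,0]],
    [[0,0,0],[0,0,0]]
  ],
  "hand": 0.035,
  "squeeze": 25
}}

```text
clock: 17.35
position: [629.2, -2.0, 16.5]
tcp_rot: [-0.0, 0.755, -0.656, 0.0]
wrist_force: [0.5, 0.3, 5.6]
width: 44.6
gripper_force: 26.6
```

```bash
python3 go.py 460 242 96 188
```

```text
clock 17.35 pos [629.2  -2.   16.5] j [-0.    0.55 -0.1   0.92  0.   -1.71] w 44.6
shift m [-0.2653  0.1333 -0.0797] turn [-0.1 -0.   0. ] rows>= 7.0
```

Request:
{"method": "play_rows", "body": {
  "targets": [
    [[0,0,-0.01],[0,0,0]],
    [[0,0,-0.03],[0,0,0]],
    [[0,0,-0.055],[0,0,0]],
    [[0,0,-0.075],[0,0,0]],
    [[-0.01,0.005,-0.08],[0,0,0]],
    [[-0.03,0.015,-0.08],[0,0,0]],
    [[-0.06,0.03,-0.08],[0,0,0]],
    [[-0.09,0.045,-0.08],[0,0,0]],
    [[-0.12,0.06,-0.08],[0,0,0]],
    [[-0.15,0.075,-0.08],[0,0,0]]
  ]
}}

```text
clock: 18.35
position: [531.4, 137.2, 95.1]
tcp_rot: [0.0, 0.755, -0.656, -0.001]
wrist_force: [-0.1, 0.9, -1.4]
width: 44.6
gripper_force: 26.0
```

```bash
python3 go.py 460 242 96 188
```

```text
clock 18.35 pos [531.4 137.2  95.1] j [ 0.25  0.36 -0.2   1.01  0.   -1.46] w 44.6
shift m [-0.1137  0.0561 -0.0008] turn [0.1 0.  0. ] rows>= 3.0
```

Request:
{"method": "play_rows", "body": {
  "targets": [
    [[-0.03,0.015,0],[0,0,0]],
    [[-0.06,0.03,0],[0,0,0]],
    [[-0.09,0.045,0],[0,0,0]],
    [[-0.107,0.053,0],[0,0,0]],
    [[-0.114,0.056,0.01],[0,0,0]],
    [[-0.114,0.056,0.03],[0,0,0]],
    [[-0.114,0.056,0.05],[0,0,0]],
    [[-0.114,0.056,0.06],[0,0,0]],
    [[-0.114,0.056,0.064],[0,0,0]],
    [[-0.114,0.056,0.064],[0,0,0]]
  ]
}}

```text
clock: 19.35
position: [461.9, 240.6, 31.3]
tcp_rot: [0.001, 0.755, -0.656, -0.0]
wrist_force: [0.8, 0.1, -1.3]
width: 44.2
gripper_force: 26.0
```

```bash
python3 go.py 460 242 20.5 188;python3 -c "
from bench import *
import cv2
im=grab_frame('side')[210:330,240:400]
cv2.imwrite('pics/s7.png',cv2.convertScaleAbs(cv2.resize(im,None,fx=5,fy=5,interpolation=2),alpha=1.6))"
```

```text
clock 19.35 pos [461.9 240.6  31.3] j [ 0.48  0.38 -0.36  0.83  0.   -1.23] w 44.2
shift m [-0.0016  0.0017  0.0108] turn [ 0.1 -0.   0. ] rows>= 1.0
```

View pics/s7.png

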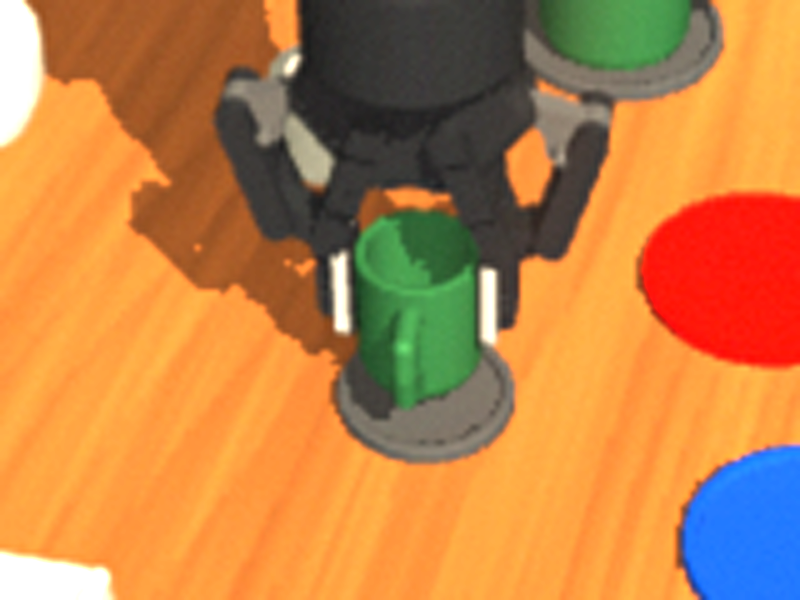

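The mug is over its coaster, about 3 mm short of centre toward −y. I'll correct, lower and release.

Request:
{"method": "play_rows", "body": {
  "targets": [
    [[-0.0035,0.002,0.003],[0,0,0]],
    [[-0.0035,0.002,0.006],[0,0,0]],
    [[-0.0035,0.002,0.008],[0,0,0]],
    [[-0.0035,0.002,0.009],[0,0,0]],
    [[-0.0035,0.002,0.01],[0,0,0]],
    [[-0.0035,0.002,0.0105],[0,0,0]],
    [[-0.0035,0.002,0.011],[0,0,0]],
    [[-0.0035,0.002,0.011],[0,0,0]]
  ]
}}

```text
clock: 20.2
position: [459.6, 244.3, 20.8]
tcp_rot: [-0.0, 0.755, -0.656, -0.0]
wrist_force: [-0.9, 0.2, -0.9]
width: 44.9
gripper_force: 26.0
```

Request:
{"method": "play_rows", "body": {
  "targets": [
    [[0,0,0.0005],[0,0,0]],
    [[0,0,0.001],[0,0,0]],
    [[0,0,0.0013],[0,0,0]],
    [[0,0,0.0013],[0,0,0]]
  ]
}}

```text
clock: 20.6
position: [459.7, 244.3, 20.5]
tcp_rot: [-0.0, 0.755, -0.656, 0.0]
wrist_force: [-2.7, -1.8, 10.3]
width: 44.5
gripper_force: 27.3
```

Contact. Release and retreat upward.

Request:
{"method": "play_rows", "body": {
  "targets": [
    [[0,0,0],[0,0,0]],
    [[0,0,0],[0,0,0]],
    [[0,0,0],[0,0,0]],
    [[0,0,0],[0,0,0]],
    [[0,0,0],[0,0,0]],
    [[0,0,0],[0,0,0]],
    [[0,0,-0.01],[0,0,0]],
    [[0,0,-0.03],[0,0,0]],
    [[0,0,-0.06],[0,0,0]],
    [[0,0,-0.1],[0,0,0]]
  ],
  "hand": 0.085
}}

```text
clock: 21.6
position: [458.7, 243.7, 120.1]
tcp_rot: [0.001, 0.755, -0.656, -0.0]
wrist_force: [1.5, 1.0, 0.4]
width: 85.2
gripper_force: 0.0
```

Request:
{"method": "play_rows", "body": {
  "targets": [
    [[0,0,-0.05],[0,0,0]],
    [[0,0,-0.1],[0,0,0]],
    [[0,0,-0.15],[0,0,0]],
    [[0,0,-0.15],[0,0,0]],
    [[0,0,-0.15],[0,0,0]]
  ]
}}

```text
clock: 22.1
position: [460.0, 244.4, 271.4]
tcp_rot: [-0.002, 0.755, -0.656, 0.001]
wrist_force: [-0.4, 0.6, -0.6]
width: 85.1
gripper_force: 0.0
```

```bash
python3 -c "
from bench import *
import cv2
im=grab_frame('side')[100:310,190:460]
cv2.imwrite('pics/s8.png',cv2.convertScaleAbs(cv2.resize(im,None,fx=2.85,fy=2.85,interpolation=2),alpha=1.5))"
```

```text
(no output)
```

View pics/s8.png

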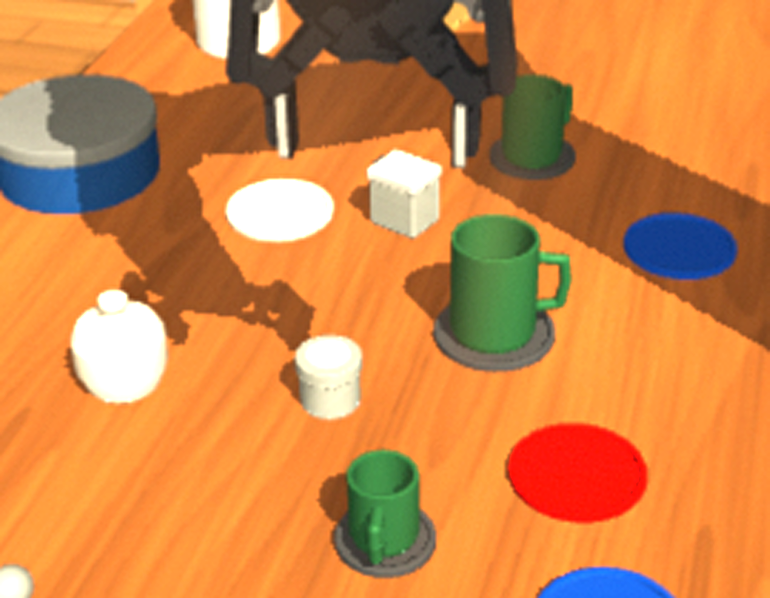

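All three mugs stand upright inside their coasters' rims: large at (495,330), middle at (533,155), small at (384,540) in the crop. The tins and the sugar pot are where they were.

```bash
python3 -c "
from bench import *
print(finish_job())"
```

```text
the job is handed in; nothing more can be done
None
```

Each of the three green mugs stands upright on its own-size coaster and has been let go; the tins and sugar pot were left untouched, and the job was handed in at about 22 s of the 93 s limit.

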